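# Put the bench coffee grinder back in service

## Task

The coffee grinder was emptied: its tilt-out catch bin hangs open and its locking power toggle is off. Push the bin back on its bottom pivot until it clicks fully home, and only then switch the grinder on: pull the toggle's bat outward along its stem against the spring, flip it over to the other side past its lock, and let it sink back fully into its seat. Let go at the end, and leave the bowl, the tin and the pitcher where they stand.

Things in the scene. Friction and masses are not known exactly. Their poses are not given: they have to be found in the camera images.
- grinder: Low grey bench coffee grinder, fixed, 240 mm (its x) by 360 mm (its y) by 140 mm high, its front facing its own -x (towards the robot; yaw varies). Origin: centre of its underside. The bin is in the front, right of the middle; a clear hopper with black lid (116 mm across, top 64 mm above the deck) stands on the deck at x +55, y -60 mm; the switch block stands on the deck's left.
- catch_bin (a joint): Angle of the tilt-out bin about its bottom pivot: 0 = fully home and clicked, grows as the top tips forward (towards the grinder's -x), stop at 0.45. It stays where it is left by friction. A spring catch must be overcome between about 0.19 and 0.08 rad (some 3 to 10 N of push at the lip in all); past it the bin is drawn home to within 0.015 rad.
- bin_lip (a point): Middle of the front edge of the bin's lip, a bar 100 mm wide (along the grinder's y), 8 mm thick, 18 mm out of the aluminium bin's flat face (150 by 117 mm) near its top. Shut, it is 43 mm in front of and 90 mm above the pivot (125 mm above the table). To shut the bin, push this edge towards the grinder's +x, e.g. with closed fingers pointing down, tips some 20 mm below the lip.
- bin_pivot (a point): The bin's pivot axis (along the grinder's y), at the middle of the bin's width, 35 mm above the table. Fixed in the grinder; axes as the grinder's.
- switch: Plain steel block of the locking toggle, fixed on the grinder's deck, left of the middle; 90 mm (its x) by 70 mm (its y) by 45 mm high. Origin: centre of its underside. Its x axis points roughly to the grinder's left (+y), within 0.5 rad. The bat swings in its x-z plane, about its y axis. Two steel cheeks (at y +/-16 mm, 12 mm wide, tops 71 mm above the origin) form the lock ridge.
- toggle_pivot (a point): The point about which the bat swings, 30 mm above the switch block's origin. Axes as the switch block's.
- toggle (a joint): Swing of the bat about the switch's y axis: 0 = off, leaning 0.36 rad from upright towards the switch's +x; 0.72 = on, leaning 0.36 rad towards the switch's -x (both ends are stops). Unless the bat is pulled out at least 11 mm, the lock ridge stops it within 0.05 rad of either end. Light friction, it stays where it is left.
- bat (a joint): How far the bat is pulled out along its own stem: 0 = seated, 0.018 m = stop. A spring draws it in: 3.5 N seated, about 7 N at 14 mm. If let go between the ends it rests on the ridge, pulled out 6 mm or more, and is not seated.
- bat_grip (a point): Centre of the black cross grip of the bat (a tee): a cylinder 28 mm in diameter, 36 mm long along the switch's y, 100 mm from the pivot along the stem when seated (plus the pull); stem 11 mm thick. Pinch it by its flat ends (along the switch's y) from above. A gripper that leans with the bat as it swings holds best; kept upright, the grip turns and may creep between the fingers.
- bowl: White cupping bowl, loose, 96 mm across, 60 mm high, right of the grinder. Origin: centre of its underside. Bystander.
- tin: Closed sample tin, loose, 72 mm across, 50 mm high, left of the grinder. Origin: centre of its underside. Bystander.
- pitcher: Open steel pitcher without handle, loose, 76 mm across, 85 mm high, in front of the grinder's left corner. Origin: centre of its underside. Bystander.

How it is judged:
On the way, in this order (a step that is already met when the one before it is completed fails the run):
1. the bin is home and clicked (value of joint catch_bin below 0.035 rad and value of joint toggle below 0.1 rad), for 0.2 s.
2. the bat is pulled out of its seat (value of joint bat above 0.006 m and value of joint catch_bin below 0.035 rad).
3. the toggle is over on the other side and seated (value of joint toggle above 0.64 rad and value of joint bat below 0.003 m), for 0.2 s.
At the end, for the whole second after the job is handed in: The bin is home (under 0.035 rad open), the toggle stands on its on side (joint above 0.64 rad) and its bat has sunk back into its seat (pulled out under 3 mm) (all of step 3 and value of joint catch_bin below 0.035 rad); the robot touches nothing.
It fails at once if the bowl is pushed more than 30 mm or tipped (distance of bowl from where it was at the start of the episode above 0.03 m or angle between bowl's own z axis and vertical above 0.4 rad).
It fails at once if the tin is pushed more than 30 mm or tipped (distance of tin from where it was at the start of the episode above 0.03 m or angle between tin's own z axis and vertical above 0.4 rad).
It fails at once if the pitcher is pushed more than 30 mm or tipped (distance of pitcher from where it was at the start of the episode above 0.03 m or angle between pitcher's own z axis and vertical above 0.4 rad).
It also fails if it takes over 53 s, if anything falls off the work surface, if the arm or the gripper's body presses on something with over 40 N, if the wrist force passes 120 N, or if a joint passes its speed limit or range.

## Robot

A 6-joint arm with a two-finger parallel gripper is mounted at the origin on the work surface. World frame = base frame: x ahead of the robot, y to its left, z up, the work surface at z = 0. Lengths are in m, angles in rad, forces in N, time in s.
With the tool pointing down it reaches from about 0.3 to 0.85 m from the base axis. Payload 5.4 kg.
Tool frame: the origin (TCP) lies between the finger pads; the fingertips stand 19 mm ahead of it and the grasp point (between the pads) is the TCP (arm.tip_reach is the distance from the TCP to the fingertips, in m); z points along the fingers, y is the direction in which the jaws open and shut (so a half turn about z gives the same grasp; the last joint's range is limited). The gripper opens to 85 mm and grips with 20 to 120 N. Pads are 22 mm wide; open, the fingers measure 114 mm over their backs; the gripper's body (76 mm by 85 mm) begins 54 mm behind the grasp point. The pads swing forward as they close: fully open they stand 13 mm farther back than shut.
Start: joints at [-1.367, 0.158, 1.597, -0, 1.386, -0.21], TCP at [0.231, -0.526, 0.25] pointing down, gripper open.
Joint ranges: [-2.91, 2.91], [-0.94, 2.29], [0.18, 2.7], [-1.29, 4.43], [0.17, 2.64], [-3, 3]. Speed limits (rad/s): [2.57, 2.57, 3.14, 3.14, 3.14, 3.14].

## Interface

Orientations are given as a 3x3 rotation matrix whose columns are the frame's x, y, z axes.
In Python, from cell import arm gives the robot as it stands.
- The arm moves only by the shell command python3 -m inch 'ROWS' [OPENING]. ROWS is JSON, one flat list of numbers, 4 for each row, row after row: the shift along the world's x, y, z in mm, then the turn about the world's z in rad. A call has 1 to 12 rows; each row shifts and turns the commanded pose from where the row before left it; what a row does not reach is not made up. A row lasts 1/10 s, in which the tool goes at most 50 mm and 8.59 degrees, less where a joint would pass 70% of its speed; a pose out of reach is approached as far as the arm can. A call is refused whole if a number of a shift passes 50 or a number of a turn 0.15, either way. A call with a gripper value outside its range is refused whole. OPENING is the closure in counts, from 0 (fully open) to 255 (shut), set as the call begins (- or left out, the last holds). The fingers move at their own pace and stop on an object; the grip force is fixed at half the most. Time passes only in rows, so rows that do not move let the fingers close. It gives the time, the measured TCP pose, the force and the opening at its end, in the units of the state.
- arm.get_obs(): the state, without advancing time (a new reading comes with each control period).
- arm.snapshot(name): name is "side" or "top" or "wrist"; returns the picture (400x640x3 uint8, blue, green, red); there is no depth.
- arm.calibration(name): a dict with "fx", "fy", "cx", "cy" (pixels), "rvec" (rotation vector, rad) and "tvec" (3), from world to camera coordinates, as OpenCV has them; the wrist camera has in their place "T_tool_cam" (4x4, takes a point from camera to tool coordinates, whose origin is the TCP and whose axes are the flange's). Camera axes: x right, y down, z forward; pixel columns grow to the right and rows downward; lengths in m; the calibration is good to about 2 mm. A picture is of the moment at which its call begins: read the wrist's pose just before it. calibration takes no time and is no camera call.
- arm.sign_off(): hands the job in, once; it reports no verdict.
Trained networks look in the newest picture that a camera, given by its name, has taken for a name from the list of things; names that differ only in an ending like _2 or _b are one class to them, and where a whole thing is asked for, a point or a joint stands for the part that bears it (a point fixed in the world has none). Each returns a list of dicts, best first, with "confidence" (0 to 1); they miss things now and then, are a little off and sometimes report something else, mostly with a low value. They report only what shows in the picture. A call takes as long as a camera call.
- arm.spot_in(camera, thing): "bbox" ([left, top, right, bottom] in pixels, round what is visible of it).
The state is a dict: "t": time; "joint_positions": joint angles; "qvel": joint speeds; "joint_torque": joint torques, N m; "eef_pos": TCP position; "tool_rot": TCP orientation; "force": force on the tool from outside, world axes, zero at the start; "ft_torque": the same for the moment, N m; "opening": finger opening in m.
Only numpy, scipy, OpenCV 4.12 (cv2) and the standard library are available. Lean on these libraries where they do the work, as an engineer would, in place of code of your own. Each camera call takes 0.05 s, during which the arm holds its last target.

## Working session

There is one attempt and no reset: what is moved stays moved. The work goes in short steps, Python scripts to look and compute and a shell command to move; the robot and the scene stay as the last step left them, time stands still between calls to the robot, and variables do not carry over. Pictures are saved under pics/ and viewed, and the job is handed in when it is done.

```bash
ls; mkdir -p pics
python3 - <<'E'
from cell import arm
import cv2
o=arm.get_obs(); print(o['t'],o['eef_pos'],o['tool_rot'],o['opening'],o['force'])
for n in ['side','top']:
    im=arm.snapshot(n); cv2.imwrite(f'pics/{n}0.png',im)
    for th in ['grinder','switch','bat_grip','bin_lip','pitcher','tin','bowl']:
        print(n,th,[( [round(float(v)) for v in d['bbox']],round(d['confidence'],2)) for d in arm.spot_in(n,th)][:2])
for n in ['side','top','wrist']: print(n,arm.calibration(n))
print(arm.get_obs()['t'])
E
```

```text
pics
0.0 [ 0.23105577 -0.52590375  0.24930429] [[ 9.15605208e-01  4.02078307e-01 -3.71208042e-04]
 [ 4.02078269e-01 -9.15603397e-01  1.86698629e-03]
 [ 4.10795342e-04 -1.85867706e-03 -9.99998188e-01]] 0.08523622628181864 [ 0.28163309 -0.70456226 -0.0612062 ]
side grinder [([211, 154, 369, 315], 0.78)]
side switch [([269, 203, 322, 261], 0.61)]
side bat_grip [([294, 201, 319, 236], 0.92)]
side bin_lip [([338, 189, 373, 247], 0.58)]
side pitcher [([328, 300, 365, 347], 0.86), ([216, 156, 366, 316], 0.6)]
side tin [([261, 321, 296, 365], 0.97), ([270, 205, 322, 260], 0.42)]
side bowl [([333, 159, 358, 177], 0.44)]
top grinder [([235, 130, 402, 261], 0.81)]
top switch [([257, 170, 304, 222], 0.57)]
top bat_grip [([259, 192, 285, 210], 0.67)]
top bin_lip [([235, 127, 404, 265], 0.23)]
top pitcher [([210, 238, 246, 275], 0.82)]
top tin [([194, 190, 225, 217], 0.83), ([261, 193, 283, 214], 0.73)]
top bowl [([404, 210, 446, 248], 0.97), ([236, 127, 403, 263], 0.35)]
side {'fx': 403.45426113233094, 'fy': 403.45426113233094, 'cx': 316.7818767309822, 'cy': 204.62956914870614, 'rvec': array([ 0.2389007 , -2.85316369,  1.11691733]), 'tvec': array([0.5699098 , 0.18854625, 0.9774076 ])}
top {'fx': 503.92822228809206, 'fy': 503.92822228809206, 'cx': 317.6728237727557, 'cy': 205.0946388439811, 'rvec': array([ 2.12092044, -2.17539945,  0.18402921]), 'tvec': array([0.01863844, 0.5992132 , 1.17265447])}
wrist {'fx': 297.42329088259993, 'fy': 297.42329088259993, 'cx': 315.7063986329828, 'cy': 194.02420180784364, 'T_tool_cam': array([[-2.21685317e-05, -9.60445256e-01, -2.78468866e-01,
         7.26845041e-02],
       [ 9.99999926e-01, -1.28343908e-04,  3.63052317e-04,
        -8.77068482e-04],
       [-3.84431658e-04, -2.78468838e-01,  9.60445188e-01,
        -1.23977177e-01],
       [ 0.00000000e+00,  0.00000000e+00,  0.00000000e+00,
         1.00000000e+00]])}
0.8
```

View pics/side0.png

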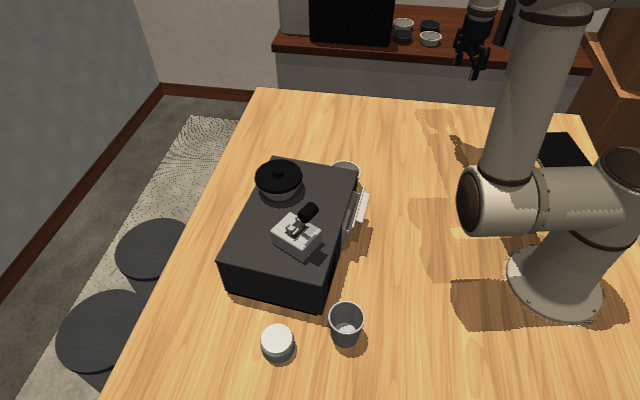

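View pics/top0.png

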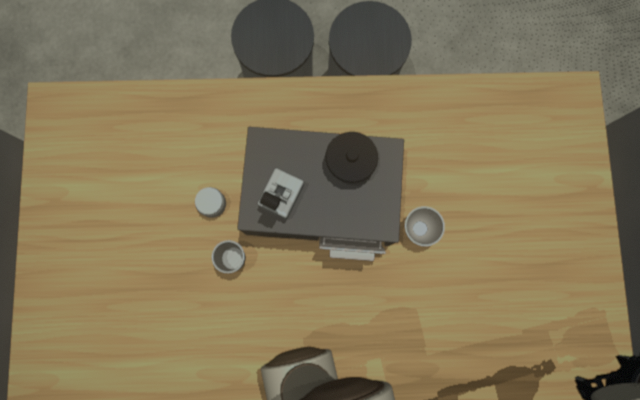

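Run:
```python
import cv2
s=cv2.imread('pics/side0.png')[145:320,205:385]; cv2.imwrite('pics/sidez.png',cv2.resize(s,None,fx=4,fy=4,interpolation=2)[:600*2])
s=cv2.imread('pics/top0.png')[115:275,230:420]; cv2.imwrite('pics/topz.png',cv2.resize(s,None,fx=4,fy=4-.3,interpolation=2))
s=cv2.imread('pics/side0.png')[145:295,205:385]; cv2.imwrite('pics/sidez.png',cv2.resize(s,None,fx=4,fy=4,interpolation=2))
s=cv2.imread('pics/top0.png')[120:270,230:420]; cv2.imwrite('pics/topz.png',cv2.resize(s,None,fx=4,fy=4,interpolation=2))
```

```text
(no output)
```

View pics/sidez.png

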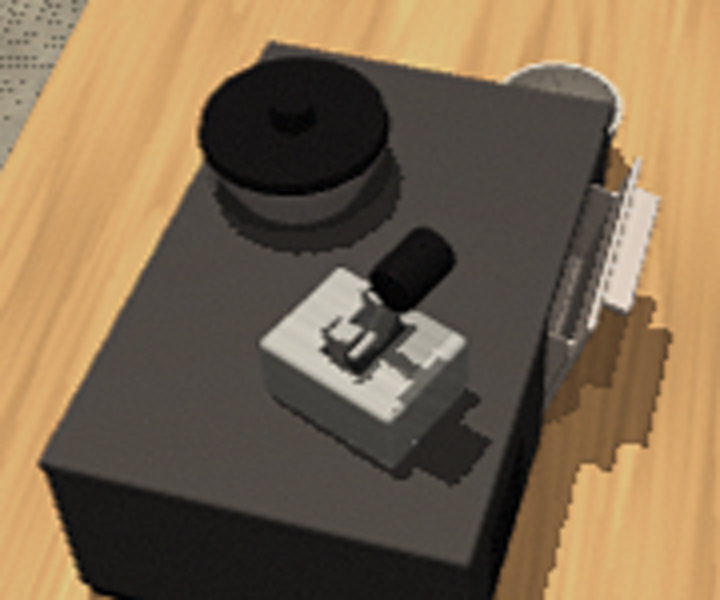

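View pics/topz.png

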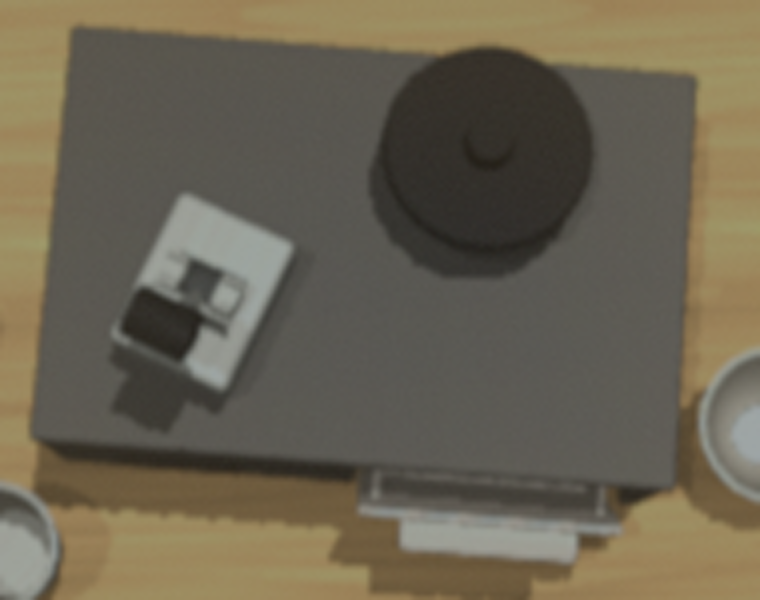

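```bash
cat > h.py <<'E'
from cell import arm
import cv2,numpy as np
from scipy.optimize import least_squares
C={n:arm.calibration(n) for n in ['side','top']}
def proj(n,P):
    c=C[n];K=np.array([[c['fx'],0,c['cx']],[0,c['fy'],c['cy']],[0,0,1.]])
    return cv2.projectPoints(np.atleast_2d(np.asarray(P,float)),c['rvec'],c['tvec'],K,None)[0][:,0]
def tri(obs):
    f=lambda p: np.concatenate([proj(n,p)[0]-uv for n,uv in obs.items()])
    r=least_squares(f,[.6,0,.15]);return r.x,r.fun
def plane(n,uv,z):
    return least_squares(lambda p: proj(n,[p[0],p[1],z])[0]-uv,[.6,0]).x
def rect(p,L,W,z):
    c,s=np.cos(p[2]),np.sin(p[2]);return np.array([[p[0]+c*a-s*b,p[1]+s*a+c*b,z] for a,b in [(L/2,W/2),(L/2,-W/2),(-L/2,-W/2),(-L/2,W/2)]])
def zt(u):return np.array([230,120])+(np.array(u)+.5)/4-.5
def zs(u):return np.array([205,145])+(np.array(u)+.5)/4-.5
E
python3 - <<'E'
from h import *
np.set_printoptions(precision=4,suppress=True)
T=zt([(74,28),(694,76),(672,487),(33,437)]);S=zs([(42,464),(270,43),(610,98),(472,566)])
for use in ('ts','t','s'):
    f=lambda p:np.concatenate(([ (proj('top',rect(p,.24,.36,.14))-T).ravel()] if 't' in use else [])+([(proj('side',rect(p,.24,.36,.14))-S).ravel()] if 's' in use else []))
    r=least_squares(f,[.65,0,0]);print('grinder',use,r.x,r.fun)
# switch corners order (+x+y),(+x-y),(-x-y),(-x+y); x toward robot => y toward -y world (right in img)
Ts=zt([(225,390),(115,335),(190,195),(295,240)]);Ss=zs([(467,342),(393,422),(260,345),(343,268)])
for i in range(4): print('corner',tri({'top':Ts[i],'side':Ss[i]}))
for use in ('ts','t','s'):
    f=lambda p:np.concatenate(([ (proj('top',rect(p,.09,.07,.185))-Ts).ravel()] if 't' in use else [])+([(proj('side',rect(p,.09,.07,.185))-Ss).ravel()] if 's' in use else []))
    r=least_squares(f,[.65,0.08,2.6]);print('sw',use,r.x,r.fun)
print('grip',tri({'top':zt((160,325)),'side':zs((412,270))}))
print('lip',tri({'top':zt((488,555)),'side':zs((644,253))}))
for th,b in dict(pitcher=[210,238,246,275],tin=[194,190,225,217],bowl=[404,210,446,248]).items(): print(th,plane('top',[(b[0]+b[2])/2,(b[1]+b[3])/2],.05))
E
```

```text
grinder ts [ 0.6345 -0.0053 -0.0996] [-1.2365 -0.7849  0.98   -0.9916  1.4312  0.9706 -1.2913  1.3773 -1.2762
 -0.3328 -0.816  -1.1154  1.1772  0.5956  0.2032 -0.1023]
grinder t [ 0.635  -0.0054 -0.1028] [-1.007  -1.2157  1.1623 -0.9338  1.2706  1.0052 -1.4021  0.89  ]
grinder s [ 0.6341 -0.0051 -0.096 ] [-0.9387  0.0057 -0.9714 -0.9875  1.1106  0.5173  0.7481 -0.087 ]
corner (array([0.5543, 0.0747, 0.1796]), array([ 0.0006,  0.0267, -0.026 , -0.0056]))
corner (array([0.5842, 0.1331, 0.18  ]), array([ 0.0244,  0.5969, -0.5564, -0.1222]))
corner (array([0.6632, 0.0921, 0.1761]), array([-0.0301, -0.3352,  0.3222,  0.0746]))
corner (array([0.6327, 0.0353, 0.1819]), array([ 0.0694,  0.997 , -1.0005, -0.2268]))
sw ts [0.6076 0.0852 2.6716] [ 0.0352  0.9067 -1.9313  0.6626 -2.0977 -1.4104  0.8279  1.0375  1.2128
 -1.5724 -0.5777 -0.0947 -0.697  -1.2015 -0.5778 -1.6814]
sw t [0.6083 0.0835 2.6708] [ 0.8111  0.5924 -1.1429  0.3277 -1.2912 -1.7225  1.6224  0.7455]
sw s [0.6067 0.088  2.6728] [ 1.4323 -0.5324 -0.3652  1.0633 -0.6027 -0.1101 -0.468  -0.697 ]
grip (array([0.5766, 0.1024, 0.2639]), array([-0.0057, -0.1279,  0.1226,  0.027 ]))
lip (array([ 0.4663, -0.0687,  0.1104]), array([ 0.0036, -0.1124,  0.1206,  0.0244]))
pitcher [0.4809 0.2191]
tin [0.6091 0.2636]
bowl [ 0.5346 -0.2526]
```

```bash
python3 -m inch '[15,39,0,-0.043,15,39,0,-0.043,15,39,0,-0.043,15,39,0,-0.043,15,39,0,-0.043,15,39,0,-0.043,15,39,0,-0.043,15,39,0,-0.043,15,39,0,-0.043,15,39,0,-0.043,15,39,0,-0.043,10,33,0,-0.043]' 255
```

```text
t: 2.0
eef_pos: [0.4067, -0.0625, 0.2506]
tool_rot: [[0.995, -0.103, 0.001], [-0.103, -0.995, -0.0], [0.001, -0.0, -1.0]]
force: [1.3, -0.2, 0.6]
opening: -0.0
```

```bash
python3 -m inch '[0,0,0,0,0,0,0,0]'
python3 - <<'E'
from h import *
o=arm.get_obs();print(o['joint_positions'],o['tool_rot'],o['eef_pos'],o['force'],o['t'])
E
```

```text
t: 2.2
eef_pos: [0.4062, -0.0642, 0.2504]
tool_rot: [[0.995, -0.1, 0.0], [-0.1, -0.995, -0.001], [0.0, 0.001, -1.0]]
force: [-0.5, -1.2, -0.6]
opening: -0.0001
[-4.52279061e-01 -2.92818156e-01  2.02502314e+00 -5.69174005e-04
  1.40908679e+00  1.21833551e+00] [[ 9.95031412e-01 -9.95614798e-02  2.51515409e-05]
 [-9.95614437e-02 -9.95031212e-01 -6.36764331e-04]
 [ 8.84237673e-05  6.31096388e-04 -9.99999797e-01]] [ 0.40619461 -0.06423308  0.25037985] [-0.48747638 -1.20832715 -0.63738187] 2.2
```

```bash
python3 -m inch '[0,0,-35,0,0,0,-35,0,0,0,-35,0,0,0,-35,0,0,0,0,0,0,0,0,0]'
python3 - <<'E'
from h import *
im=arm.snapshot('side');cv2.imwrite('pics/side1.png',cv2.resize(im[120:300,240:440],None,fx=4,fy=4,interpolation=2)[:600])
E
```

```text
t: 2.8
eef_pos: [0.406, -0.0654, 0.1108]
tool_rot: [[0.995, -0.103, -0.001], [-0.103, -0.995, 0.0], [-0.001, -0.0, -1.0]]
force: [0.7, 0.0, 0.6]
opening: 0.0001
```

View pics/side1.png

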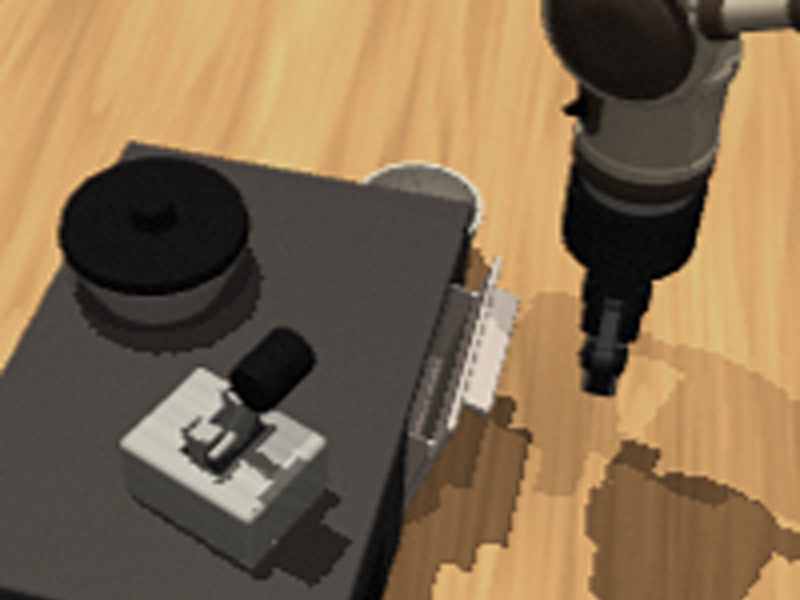

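The closed fingers (around (600,370) in the zoom) are in front of the lip (about (495,350)) and lower than it. Next I push.

```bash
python3 -m inch '[12,-1,0,0,12,-1,0,0,12,-1,0,0,6,-1,0,0,6,-1,0,0,6,-1,0,0,6,0,0,0,0,0,0,0]'
```

```text
t: 3.65
eef_pos: [0.4632, -0.0704, 0.11]
tool_rot: [[0.995, -0.101, -0.01], [-0.101, -0.995, 0.0], [-0.01, 0.001, -1.0]]
force: [-18.5, -0.7, 13.1]
opening: -0.0003
```

```bash
python3 -m inch '[3,0,0,0,3,0,0,0,3,-1,0,0,0,0,0,0]'
```

```text
t: 4.05
eef_pos: [0.4751, -0.0715, 0.1103]
tool_rot: [[0.995, -0.102, -0.0], [-0.102, -0.995, 0.0], [-0.0, -0.0, -1.0]]
force: [0.8, 0.5, -1.0]
opening: -0.0002
```

```bash
python3 -m inch '[2,0,0,0,2,0,0,0,0,0,0,0]';python3 - <<'E'
from h import *
im=arm.snapshot('side');cv2.imwrite('pics/side2.png',cv2.resize(im[120:300,240:440],None,fx=4,fy=4,interpolation=2)[:600])
print(arm.get_obs()['force'])
E
```

```text
t: 4.35
eef_pos: [0.4782, -0.0715, 0.1102]
tool_rot: [[0.995, -0.102, -0.004], [-0.102, -0.995, 0.0], [-0.004, 0.0, -1.0]]
force: [-7.4, -0.0, 5.7]
opening: 0.0001
[-7.60655496 -0.37385509  6.35028044]
```

View pics/side2.png

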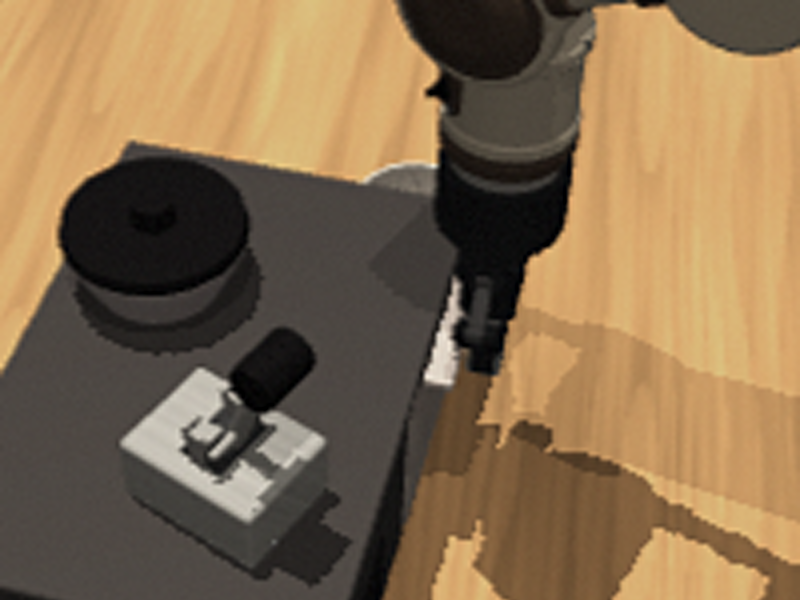

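```bash
python3 -m inch '[2,0,0,0,2,0,0,0,0,0,0,0,0,0,0,0]'
```

```text
t: 4.8
eef_pos: [0.4783, -0.0714, 0.1099]
tool_rot: [[0.995, -0.101, -0.014], [-0.101, -0.995, 0.001], [-0.014, 0.001, -1.0]]
force: [-26.3, -1.0, 19.2]
opening: -0.0002
```

It stalls hard at x = 0.478, so the bin is at its stop. I'll back off and check.

```bash
python3 -m inch '[-10,1,0,0,-30,3,0,0,-30,3,0,0,0,0,30,0,0,0,40,0,0,0,40,0,0,0,40,0,0,0,40,0,0,0,0,0]' 0;python3 - <<'E'
from h import *
im=arm.snapshot('side');cv2.imwrite('pics/side3.png',cv2.resize(im[120:300,240:440],None,fx=4,fy=4,interpolation=2)[:600])
im=arm.snapshot('top');cv2.imwrite('pics/top3.png',cv2.resize(im[120:270,230:420],None,fx=4,fy=4,interpolation=2))
E
```

```text
t: 5.7
eef_pos: [0.4163, -0.0657, 0.3069]
tool_rot: [[0.995, -0.102, 0.012], [-0.102, -0.995, -0.005], [0.013, 0.004, -1.0]]
force: [1.0, 0.2, 0.2]
opening: 0.0855
```

View pics/side3.png

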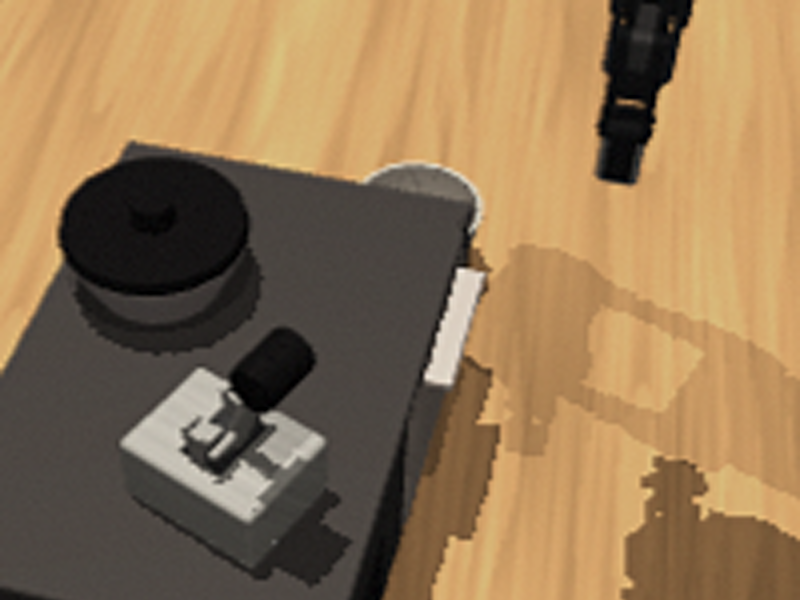

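View pics/top3.png

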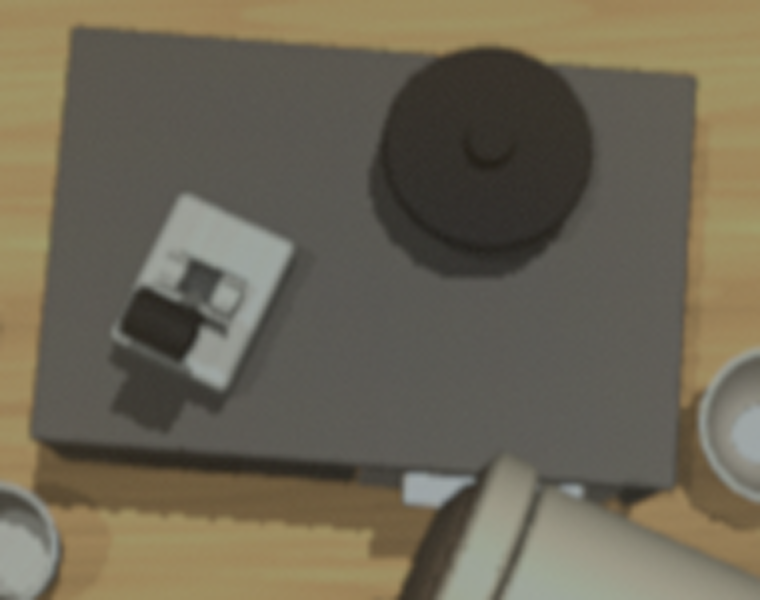

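The lip now sits parallel and close to the front face (side zoom (455,325)), so the bin is home. Next I go above the bat.

```bash
python3 -m inch '[0,0,30,0,0,0,30,0,27,28,0,-0.0625,27,28,0,-0.0625,27,28,0,-0.0625,27,28,0,-0.0625,26,28,0,-0.0625,26,28,-5,-0.0625,0,0,0,0,0,0,0,0,0,0,0,0]' 0;python3 - <<'E'
from h import *
o=arm.get_obs();im=arm.snapshot('wrist');cv2.imwrite('pics/w4.png',im)
print(o['eef_pos'],o['tool_rot'])
for th in('bat_grip','switch'):
    print(arm.spot_in('wrist',th))
# expected projection
c=arm.calibration('wrist');T=np.eye(4);T[:3,:3]=o['tool_rot'];T[:3,3]=o['eef_pos']
M=np.linalg.inv(T@c['T_tool_cam'])
y=2.665;ax=np.array([-np.sin(y),np.cos(y),0]);xx=np.array([np.cos(y),np.sin(y),0])
g=np.array([.6076,.0852,.17])+.1*(np.sin(.36)*xx+np.cos(.36)*np.array([0,0,1]))
for p in (g,g+.018*ax,g-.018*ax,*rect([.6076,.0852,2.67],.09,.07,.185)):
    q=M[:3,:3]@p+M[:3,3];print(c['fx']*q[0]/q[2]+c['cx'],c['fy']*q[1]/q[2]+c['cy'])
E
```

```text
t: 6.9
eef_pos: [0.5726, 0.103, 0.3545]
tool_rot: [[0.888, -0.459, -0.001], [-0.459, -0.888, -0.0], [-0.001, 0.001, -1.0]]
force: [0.1, -0.0, 0.1]
opening: 0.085
[0.57264552 0.10302217 0.3544749 ] [[ 8.88227079e-01 -4.59402636e-01 -1.36900762e-03]
 [-4.59403306e-01 -8.88227764e-01 -2.04947496e-04]
 [-1.12183716e-03  8.10966543e-04 -9.99999042e-01]]
[]
[{'bbox': [275.3, 94.0, 352.9, 222.0], 'confidence': 0.8}]
317.95126419463526 200.3083340835738
341.7350948129173 200.29203754121747
294.1686356593355 200.32462980226992
351.9389141126403 186.13473886099712
283.2924354699788 186.51480507529942
279.8045871458529 93.44900067564949
354.66645057443924 92.99433195013587
```

View pics/w4.png

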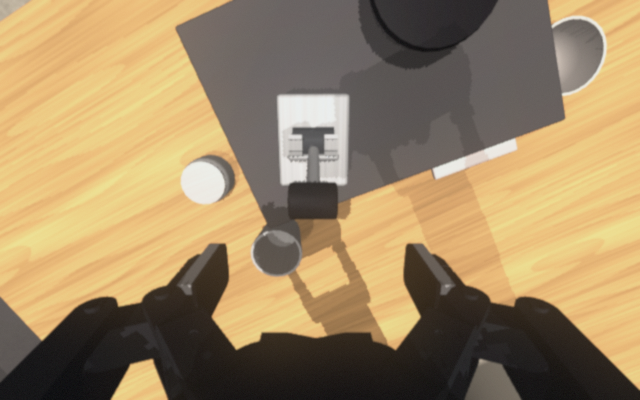

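The wrist image confirms the pose: grip at (313,200), block edges vertical. It sits about 3 mm left of my estimate. I'll correct for that and descend.

```bash
python3 -m inch '[5,1,-20,0,0,0,-20,0,0,0,-20,0,0,0,-20,0,0,0,-14,0,0,0,0,0,0,0,0,0]';python3 - <<'E'
from h import *
im=arm.snapshot('wrist');cv2.imwrite('pics/w5.png',im)
print(arm.get_obs()['eef_pos'])
E
```

```text
t: 7.75
eef_pos: [0.5783, 0.1043, 0.262]
tool_rot: [[0.888, -0.46, 0.001], [-0.46, -0.888, -0.0], [0.001, -0.0, -1.0]]
force: [-0.5, 0.4, 0.3]
opening: 0.0851
[0.57875122 0.10435995 0.2627183 ]
```

View pics/w5.png

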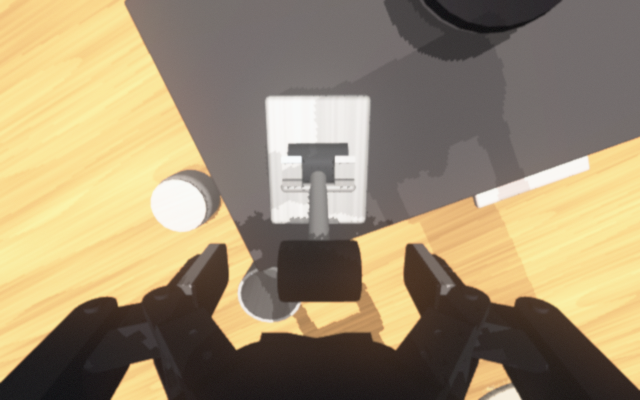

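```bash
python3 -m inch '[0,0,0,0,0,0,0,0,0,0,0,0,0,0,0,0,0,0,0,0,0,0,0,0,0,0,0,0,0,0,0,0]' 255;python3 - <<'E'
from h import *
im=arm.snapshot('wrist');cv2.imwrite('pics/w6.png',im)
print(arm.get_obs()['eef_pos'],arm.get_obs()['force'])
E
```

```text
t: 8.6
eef_pos: [0.5782, 0.1041, 0.2621]
tool_rot: [[0.888, -0.459, 0.0], [-0.459, -0.888, -0.001], [0.001, 0.001, -1.0]]
force: [-3.2, -2.4, 5.0]
opening: 0.0354
[0.57815074 0.10403641 0.26198389] [-3.17394763 -3.59736081  5.52202021]
```

View pics/w6.png

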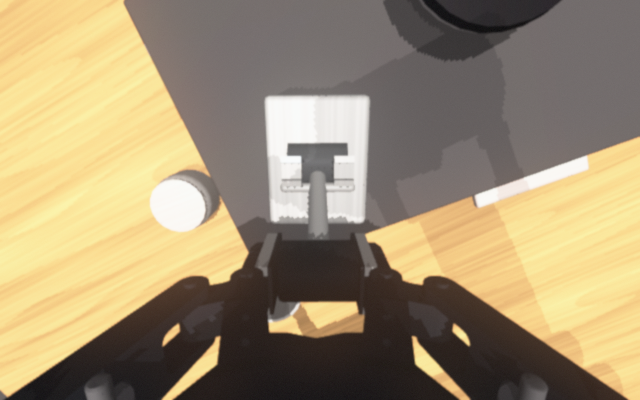

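```bash
python3 -m inch '[-1,0.5,4,0,-1,0.5,4,0,-1.5,1,4,0,-1.5,0.5,3,0,0,0,0,0,0,0,0,0]'
```

```text
t: 9.25
eef_pos: [0.5735, 0.1065, 0.2755]
tool_rot: [[0.888, -0.46, 0.001], [-0.46, -0.888, -0.001], [0.001, 0.001, -1.0]]
force: [3.7, -5.7, -6.1]
opening: 0.0353
```

Run:
```python
from h import *
im=arm.snapshot('wrist');cv2.imwrite('pics/w7.png',im)
im=arm.snapshot('side');cv2.imwrite('pics/side7.png',cv2.resize(im[120:300,240:440],None,fx=4,fy=4,interpolation=2)[:600])
```

```text
(no output)
```

View pics/w7.png

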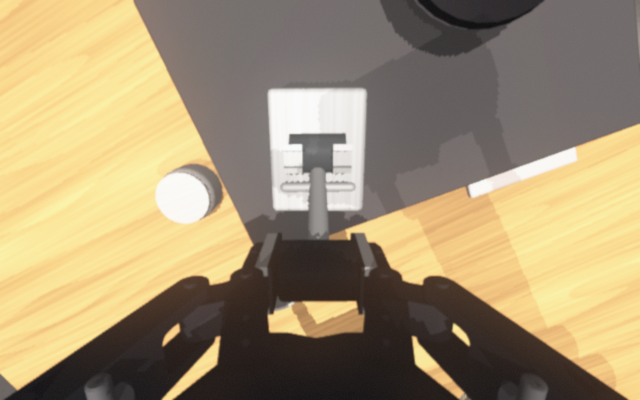

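View pics/side7.png

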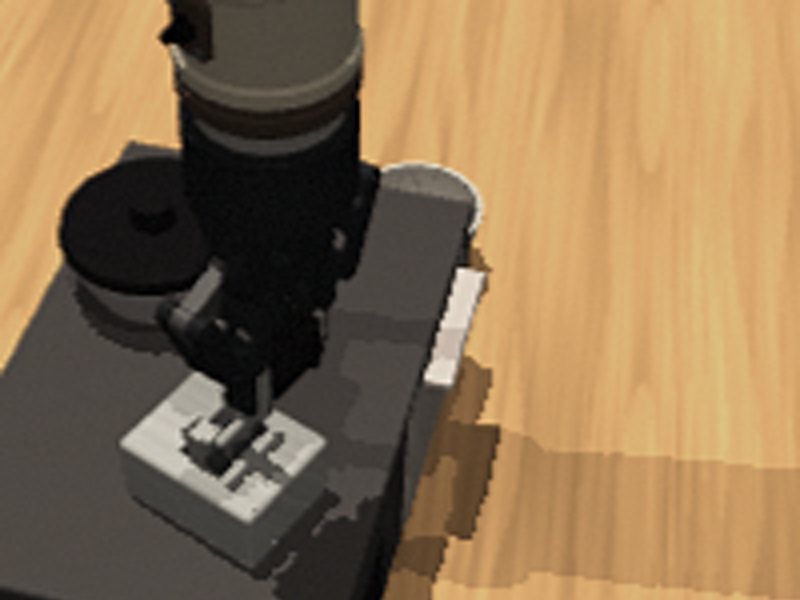

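The grip is unchanged in the pads, with the bat pulled out about 14 mm. Now the first half of the swing.

```bash
python3 -m inch '[4.4,-2.2,2,0,4.4,-2.3,2,0,4.5,-2.3,1.2,0,4.5,-2.3,1.1,0,4.5,-2.3,0.7,0,4.5,-2.4,0.7,0,4.6,-2.4,0.3,0,4.6,-2.3,0.2,0,0,0,0,0]'
```

```text
t: 10.25
eef_pos: [0.6077, 0.0886, 0.2826]
tool_rot: [[0.888, -0.459, -0.007], [-0.459, -0.888, 0.001], [-0.007, 0.003, -1.0]]
force: [-5.1, -3.7, -7.3]
opening: 0.0354
```

```bash
python3 -m inch '[4.6,-2.3,0,0,4.6,-2.4,0,0,4.5,-2.4,-0.5,0,4.5,-2.3,-0.5,0,4.5,-2.3,-1,0,4.5,-2.3,-1,0,4.4,-2.3,-1.5,0,4.4,-2.2,-1.5,0,1.5,-1,-0.5,0,0,0,0,0,0,0,0,0]'
python3 - <<'E'
from h import *
im=arm.snapshot('wrist');cv2.imwrite('pics/w8.png',im)
E
```

```text
t: 11.35
eef_pos: [0.6447, 0.0696, 0.2765]
tool_rot: [[0.889, -0.459, -0.007], [-0.459, -0.889, 0.001], [-0.007, 0.002, -1.0]]
force: [-7.8, -1.2, -6.0]
opening: 0.0357
```

View pics/w8.png

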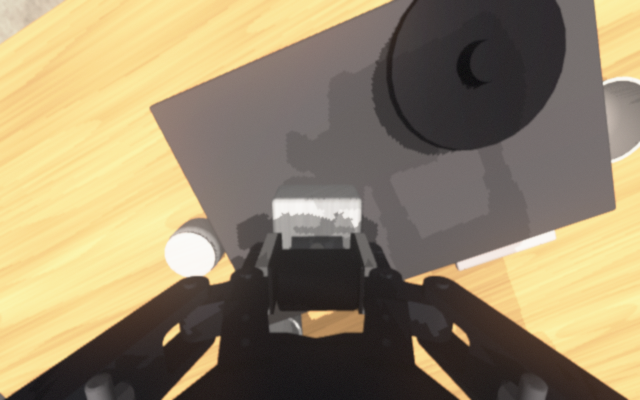

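The grip creeped about 4 mm behind in the pads (rows 248–312, was 240–300). I'll push a bit further over before lowering.

```bash
python3 -m inch '[2.5,-1.3,-1,0,2.5,-1.3,-1,0,0,0,0,0,0,0,0,0]'
```

```text
t: 11.8
eef_pos: [0.6498, 0.0671, 0.2746]
tool_rot: [[0.889, -0.459, -0.007], [-0.459, -0.889, 0.001], [-0.007, 0.002, -1.0]]
force: [-7.9, -1.0, -4.6]
opening: 0.0349
```

Run:
```python
from h import *
a=cv2.imread('pics/w8.png')[180:330,220:420]
im=arm.snapshot('wrist')[180:330,220:420]
cv2.imwrite('pics/w9.png',cv2.resize(np.hstack([a,im]),None,fx=2,fy=2,interpolation=2))
im=arm.snapshot('side');cv2.imwrite('pics/side9.png',cv2.resize(im[120:300,240:440],None,fx=4,fy=4,interpolation=2)[:600])
```

```text
(no output)
```

View pics/w9.png

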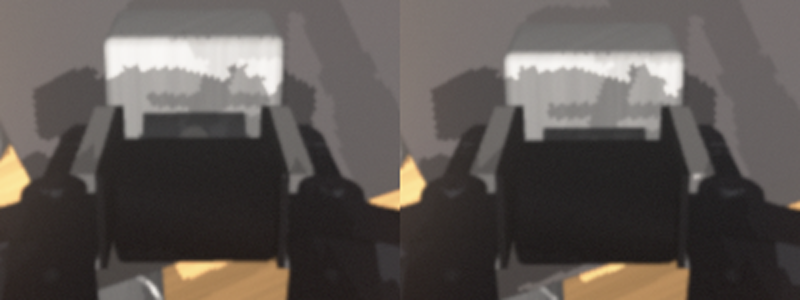

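View pics/side9.png

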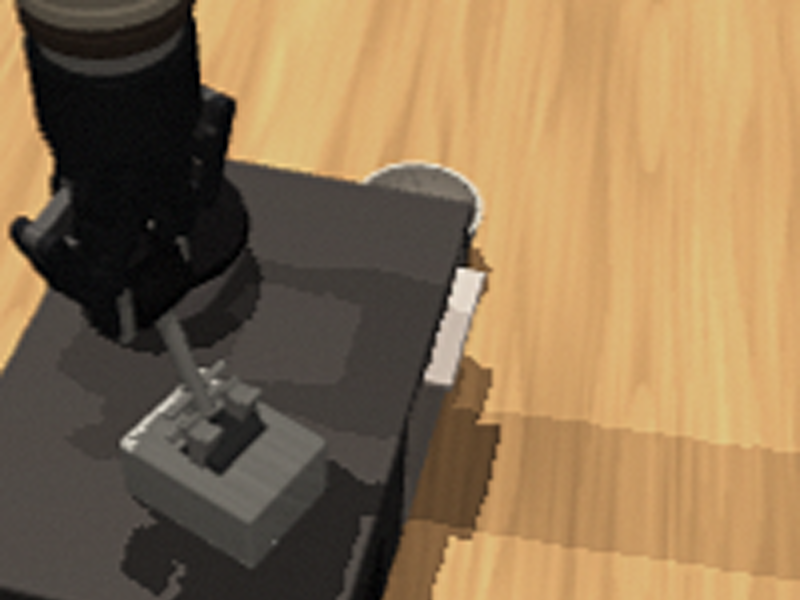

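```bash
python3 -m inch '[1.8,-0.9,-0.5,0,-0.5,0.3,-3,0,-1,0.5,-3,0,-1,0.5,-3,0,-1,0.5,-3,0,-0.5,0.3,-2,0,0,0,0,0,0,0,0,0]'
python3 - <<'E'
from h import *
im=arm.snapshot('wrist')[180:330,220:420]
cv2.imwrite('pics/w10.png',cv2.resize(im,None,fx=3,fy=3,interpolation=2))
im=arm.snapshot('side');cv2.imwrite('pics/side10.png',cv2.resize(im[120:300,240:440],None,fx=4,fy=4,interpolation=2)[:600])
E
```

```text
t: 12.7
eef_pos: [0.6462, 0.0691, 0.2623]
tool_rot: [[0.889, -0.458, -0.01], [-0.458, -0.889, 0.002], [-0.009, 0.003, -1.0]]
force: [-18.5, 1.2, 5.2]
opening: 0.0352
```

View pics/side10.png

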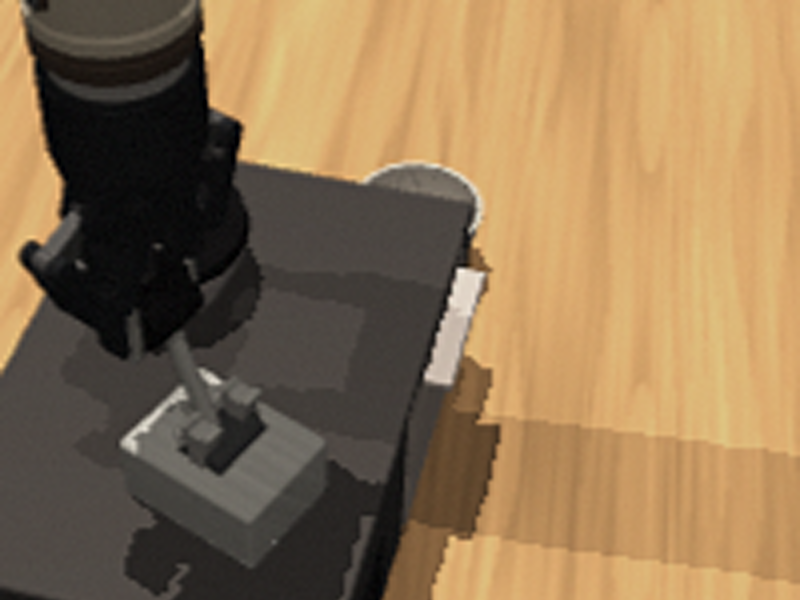

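View pics/w10.png

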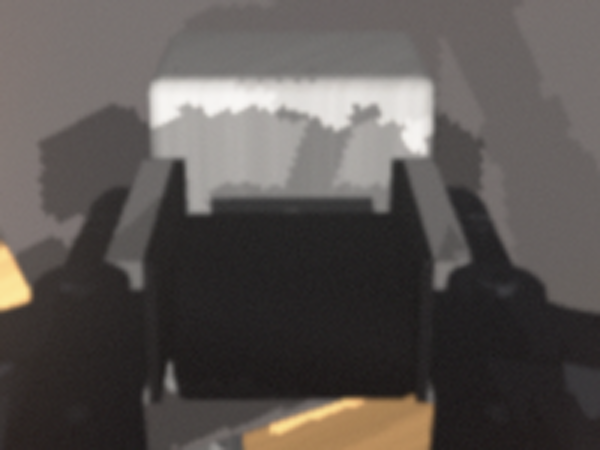

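z is back at the seated height and the side force shows the bat on its stop. I'll ease the side load, open, then check before retreating.

```bash
python3 -m inch '[-1,0.5,0,0,-1,0.5,0,0,0,0,0,0]'; python3 -m inch '[0,0,0,0,0,0,0,0,0,0,0,0,0,0,0,0,0,0,0,0]' 0
python3 - <<'E'
from h import *
im=arm.snapshot('wrist');cv2.imwrite('pics/w11.png',im)
E
```

```text
t: 13.1
eef_pos: [0.6459, 0.0691, 0.2625]
tool_rot: [[0.889, -0.459, -0.005], [-0.459, -0.889, 0.0], [-0.004, 0.002, -1.0]]
force: [-10.4, -0.7, 2.2]
opening: 0.0347
t: 13.6
eef_pos: [0.6478, 0.0687, 0.2618]
tool_rot: [[0.888, -0.459, 0.001], [-0.459, -0.888, 0.0], [0.001, -0.001, -1.0]]
force: [0.5, 0.2, -1.0]
opening: 0.0855
```

View pics/w11.png

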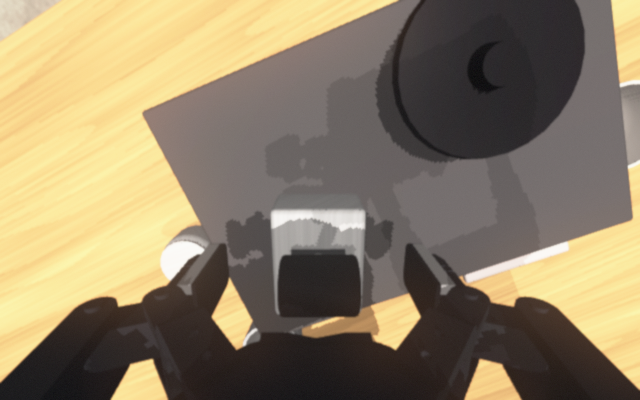

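The fingers are open and clear of the grip on both sides: grip at x 279–360, pads at 225 and 408. Rising and retreating so the fixed cameras get a clear view.

```bash
python3 -m inch '[0,0,15,0,0,0,30,0,0,0,40,0,0,0,40,0,-20,-30,20,0,-30,-40,0,0,-30,-40,0,0,-30,-40,0,0,-30,-40,0,0,0,0,0,0,0,0,0,0]'
python3 - <<'E'
from h import *
im=arm.snapshot('side');cv2.imwrite('pics/side12.png',cv2.resize(im[120:300,200:400],None,fx=4,fy=4,interpolation=2)[:600])
im=arm.snapshot('top');cv2.imwrite('pics/top12.png',cv2.resize(im[120:270,230:420],None,fx=4,fy=4,interpolation=2))
for th in('pitcher','tin','bowl','bat_grip'):print(th,arm.spot_in('top',th)[:1])
y=2.66;xx=np.array([np.cos(y),np.sin(y),0])
for p in(0,.006):
  for ph in (-.36,-.30):
    g=np.array([.6085,.0865,.17])+(.1+p)*(np.sin(ph)*xx+np.cos(ph)*np.array([0,0,1]))
    print(p,ph,'topz',(proj('top',g)[0]-[230,120])*4,'sidez',(proj('side',g)[0]-[200,120])*4)
E
```

```text
t: 14.75
eef_pos: [0.5072, -0.1221, 0.4079]
tool_rot: [[0.887, -0.461, 0.002], [-0.461, -0.887, -0.001], [0.002, -0.001, -1.0]]
force: [-0.3, 0.7, 0.5]
opening: 0.0855
pitcher [{'bbox': [211.0, 238.4, 247.9, 273.4], 'confidence': 0.63}]
tin [{'bbox': [196.2, 187.7, 227.4, 217.4], 'confidence': 0.95}]
bowl [{'bbox': [411.8, 242.4, 432.6, 246.6], 'confidence': 0.58}]
bat_grip [{'bbox': [210.9, 238.1, 241.9, 273.2], 'confidence': 0.62}]
0 -0.36 topz [221.52433875 197.30362643] sidez [319.80317361 306.67887179]
0 -0.3 topz [216.23300097 206.38764742] sidez [328.08066064 308.88780457]
0.006 -0.36 topz [222.87565202 191.05660136] sidez [315.78948574 297.09878894]
0.006 -0.3 topz [217.24047294 200.71951891] sidez [324.58138446 299.40264253]
```

View pics/side12.png

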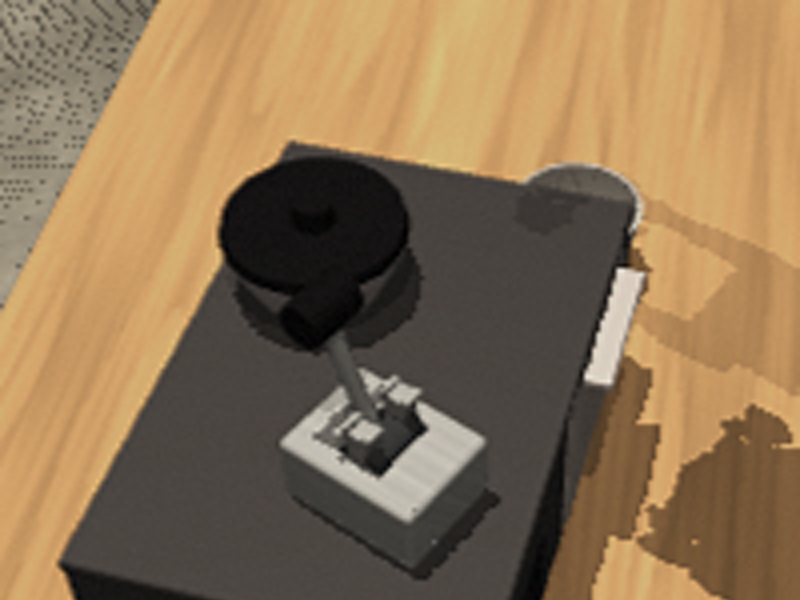

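View pics/top12.png

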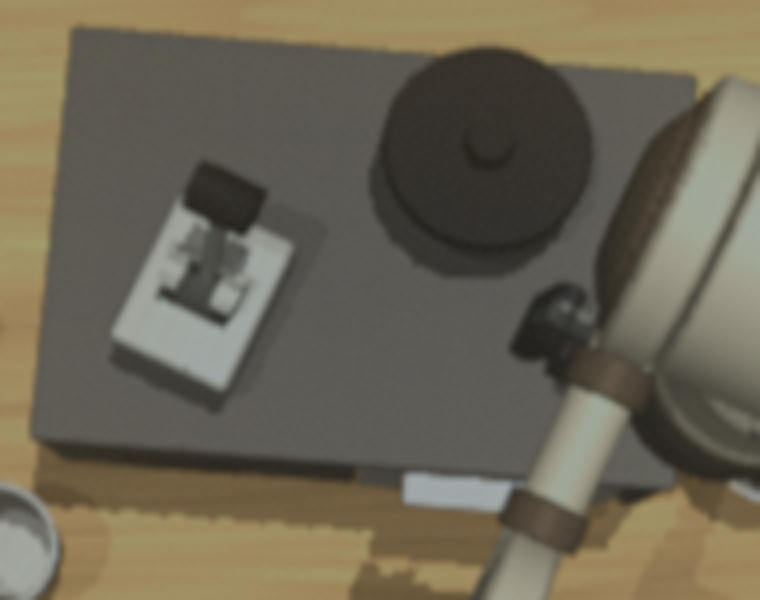

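The measured grip centre, top zoom (225,198) and side zoom (322,311), fits the seated "on" prediction of (222,197)/(320,307). For a bat pulled out 6 mm the side row would be 297. The bin is still home.

```bash
python3 -c "
from cell import arm
print(arm.get_obs()['force'],arm.get_obs()['t']);print(arm.sign_off())"
```

```text
[ 0.20247187 -0.29718039 -0.36621934] 15.05
the job is handed in; nothing more can be done
None
```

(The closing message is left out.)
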